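Mix a stoppered flask on the touch mixer

ROBOT

A 6-joint arm with a two-finger parallel gripper is mounted at the origin on the work surface. World frame = base frame: x ahead of the robot, y to its left, z up, the work surface at z = 0. Lengths are in m, angles in rad, forces in N, time in s.
With the tool pointing down it reaches from about 0.3 to 1 m from the base axis. Payload 5.1 kg.
Tool frame: the origin (TCP) lies midway between the tips of the shut fingers; the grasp point (between the pads) lies 19 mm behind it; y points along the fingers, x is the direction in which the jaws open and shut, and the axes are right-handed (so a half turn about y gives the same grasp; the last joint's range is limited). The gripper opens to 95 mm and grips with 3 to 60 N. Pads are 20 mm wide; open, the fingers measure 119 mm over their backs; the gripper's body (75 mm by 180 mm) begins 59 mm behind the grasp point.
Start: joints at [1.047, 0.124, 1.65, -0, 1.367, -0.083], TCP at [0.277, 0.588, 0.215] pointing down, gripper open.
Joint ranges: [-2.61, 2.61], [-1.02, 2.33], [0.03, 2.71], [-1.35, 4.49], [0.32, 2.68], [-2.91, 2.91]. Speed limits (rad/s): [2.57, 2.57, 3.14, 3.14, 3.14, 3.14].

INTERFACE

Orientations are given as a unit quaternion [x, y, z, w].
In Python, from bench import reach, servo_line, move_joints, ungrasp, grab, sleep, inverse_kinematics, grab_frame, calibration, MotionError, hand_in, read_time_s, read_joints, read_qvel, read_tau, read_tool_pos, read_ee_rot, read_wrist_force, read_wrist_torque, read_gripper_width gives the robot as it stands. Calls block until the motion is done:
- reach(position, orientation): joint-space move of the TCP to a pose.
- servo_line(position, rot=None, v=0.15, stop_force=None): straight line of the TCP; rot=None keeps the orientation; v is the mean speed in m/s. With stop_force (N) it stops when the force on the tool has changed by that much, and returns True; else False.
- move_joints(angles): joint-space move.
- ungrasp() and grab(): open the fingers fully, or close them until they stop; the grip force is fixed at half the most.
- sleep(seconds).
- inverse_kinematics(position, orientation): joint angles nearest the present ones, or None.
- grab_frame(name): name is "scene" or "side" or "wrist"; returns the picture (384x512x3 uint8, red, green, blue); there is no depth.
- calibration(name): a dict with "fx", "fy", "cx", "cy" (pixels), "pose" (4x4, takes a point from camera to world coordinates). Camera axes: x right, y down, z forward; pixel columns grow to the right and rows downward; lengths in m; the calibration is good to about 2 mm. A picture is of the moment at which its call begins: read the wrist's pose just before it. calibration takes no time and is no camera call; for the wrist camera it gives the pose at the moment of the call.
A pose or a line that the arm cannot do raises MotionError and nothing moves.
- hand_in(): hands the job in, once; it reports no verdict.
Readings, each from a call of its own:
- read_time_s(): time.
- read_joints(): joint angles.
- read_qvel(): joint speeds.
- read_tau(): joint torques, N m.
- read_tool_pos(): TCP position.
- read_ee_rot(): TCP orientation.
- read_wrist_force(): force on the tool from outside, world axes, zero at the start.
- read_wrist_torque(): the same for the moment, N m.
- read_gripper_width(): opening from 0.0 (shut) to 1.0 (fully open).
Only numpy, scipy, OpenCV 4.12 (cv2) and the standard library are available. Lean on these libraries where they do the work, as an engineer would, in place of code of your own. Each camera call takes 0.05 s, during which the arm holds its last target. There are 200 camera calls.

TASK

Mix the sample on the touch mixer: switch the mixer on by pressing the end of its rocker switch nearest the ring cradle fully down, and pick the larger of the two round-bottomed flasks out of its rubber ring by the neck, seat it upright in the mixer's sprung ring cradle and press it gently down about a centimetre, without ramming it, so that the mixer runs. Finish while still gripping the neck and holding the flask pressed down; leave the other things on the bench where they are.

Things in the scene. Friction and masses are not known exactly. Their poses are not given: they have to be found in the camera images.
- flask: the larger round-bottomed flask, amber glass with a white plastic stopper, about 0.16 kg. Origin at the lowest point of the bulb, z up along the neck. Bulb 64 mm in diameter (centre 32 mm above the origin); straight neck 24 mm in diameter from 64 to 104 mm above the origin, without a lip; above it the stopper (push-fit, does not come off), 22 mm wide, with its top at 120 mm. Starts upright in a rubber ring, sits there loosely by its weight
- small_flask: the smaller round-bottomed flask of the same glass and stopper: bulb 51 mm, top 100 mm above its origin (lowest point of the bulb). Leave it alone
- conical_flask: conical flask of the same glass and stopper, 64 mm wide at its flat foot, 116 mm high; origin under its centre. Leave it alone
- ring_stand: black rubber ring that the larger round flask stands in: 84 mm outside, 44 mm inside, 26 mm high, does not shift; origin under its centre
- small_ring_stand: black rubber ring that the smaller round flask stands in: 72 mm outside, 34 mm inside, 26 mm high, does not shift; origin under its centre
- mixer: touch mixer, a heavy white metal housing 200 mm (x) by 126 mm (y), flat top 95 mm above the bench, that cannot be moved; origin under its centre, x from the sloping front panel with the dial towards the back. The rocker switch is on the flat top, 42 mm in front of the centre (-x); the axis of the ring cradle is 45 mm behind the centre (+x)
- cradle_seat (a point): centre of the top of the mixer's ring cradle: a black rubber ring, 70 mm outside, 50 mm inside, 16 mm deep, open below for 20 mm, on a sprung upright stem; 143 mm above the bench when up, moves down with the cradle. When the large round flask is seated, its origin is 12 mm below this point
- cradle (a joint): how far the ring cradle is pressed down, m: 0 up, 0.014 at its lower stop. The spring pushes up with 4 N at 0 and 13.8 N at 0.014 (700 N/m); it comes up again when let go; the flask's own weight does not press it down
- rocker (a joint): rocker switch: 0 off (front end down), 0.4 rad on (end nearest the cradle fully down); stays where it is left; needs about 2 N. The paddle is 36 mm along the mixer's x by 22 mm
- rocker_on (a point): point on top of the rocker's end nearest the cradle, 11 mm from its pivot; about 109 mm above the bench when off and 105 mm when on; this is where to press
- sample_bottle: white plastic bottle, 62 mm wide, 125 mm high; origin under its centre. Leave it alone
- beaker: steel beaker, 76 mm wide, 85 mm high; origin under its centre. Leave it alone
- wrench: steel wrench 200 mm long lying on the bench; leave it alone
- gauge: pressure gauge lying face up, 68 mm wide, 28 mm high, with a brass stem; origin under the dial's centre. Leave it alone
- blind_flange: steel blind flange 104 mm wide, 17 mm thick, lying flat; origin under its centre. Leave it alone
Not all that is in view belongs to the job. Leave any red look-alike of the ring_stand alone. Leave any yellow look-alike of the flask alone.

How it is judged:
By the outcome, as a careful person would: the job done as asked, in the order asked, and still so for the second after the job is handed in, while the arm keeps its last pose, push and grip.
It also fails if it takes over 64 s, if anything falls off the work surface, if the arm or the gripper's body presses on something with over 40 N, if the wrist force passes 120 N, or if a joint passes its speed limit or range.

## Working session

There is one attempt and no reset: what is moved stays moved. The work goes in short steps, each a Python script; the robot and the scene stay as the last script left them, time stands still between calls to the robot, and variables do not carry over. Pictures are saved under pics/ and viewed, about 8 in all and at most 12, crops included, and the job is handed in when it is done.

```bash
mkdir -p pics
cat > h.py <<'E'
import numpy as np, cv2
from bench import *
def ray(cam,u,v,z,cal=None):
    "intersection of pixel ray with plane z"
    c=cal or calibration(cam); P=np.array(c["pose"])
    d=P[:3,:3]@[(u-c["cx"])/c["fx"],(v-c["cy"])/c["fy"],1]; o=P[:3,3]
    return o+d*(z-o[2])/d[2]
def proj(cam,p,cal=None):
    c=cal or calibration(cam); P=np.array(c["pose"])
    q=P[:3,:3].T@(np.array(p)-P[:3,3]); return np.array([c["fx"]*q[0]/q[2]+c["cx"],c["fy"]*q[1]/q[2]+c["cy"]])
def snap(cam,name,box=None,s=1):
    im=grab_frame(cam)[:,:,::-1]; cv2.imwrite(f"pics/raw_{name}.png",im)
    if box: im=im[box[1]:box[3],box[0]:box[2]]
    cv2.imwrite(f"pics/{name}.png",cv2.resize(im,None,fx=s,fy=s,interpolation=cv2.INTER_CUBIC))
E
python3 - <<'E'
from h import *
for c in("scene","side"):
    snap(c,c+"0",s=1.5); k=calibration(c); print(c,k["fx"],np.round(k["pose"],3).tolist())
print(read_time_s(),read_ee_rot(),read_tool_pos())
E
```

```text
scene 389.2705666235203 [[-0.499, 0.559, -0.662, 1.192], [0.866, 0.338, -0.368, 0.38], [0.018, -0.758, -0.652, 0.753], [0.0, 0.0, 0.0, 1.0]]
side 470.9033966932737 [[0.978, -0.163, 0.128, 0.376], [-0.207, -0.741, 0.639, -0.789], [-0.009, -0.652, -0.759, 1.12], [0.0, 0.0, 0.0, 1.0]]
0.1 [ 0.59752575  0.37803415 -0.37916154 -0.59690007] [0.27708437 0.5873572  0.21353627]
```

View pics/scene0.png

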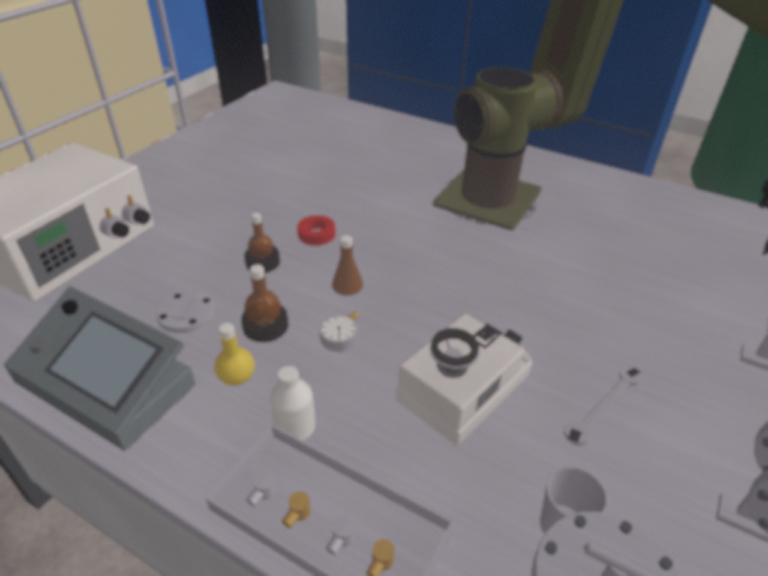

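View pics/side0.png

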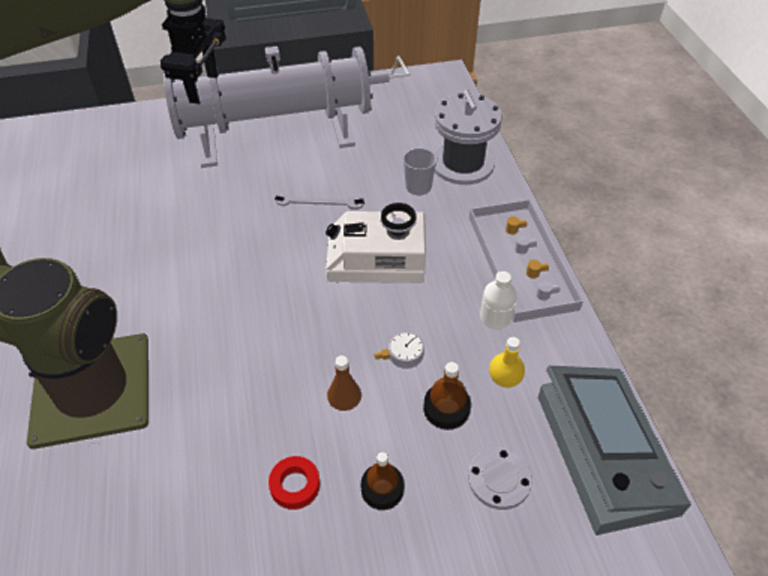

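The scene shows two amber round flasks in black rings: A at scene (262,300)/side (448,398) and B at scene (262,245)/side (382,482). A looks larger, with the bigger ring. The conical flask is at side (343,385) and the yellow look-alike at (507,368). The mixer is at side (378,245). I'll confirm in an enlarged crop.

Run:
```python
import cv2,numpy as np
s=cv2.imread("pics/raw_side0.png"); c=cv2.imread("pics/raw_scene0.png")
f=lambda im,x,y,w,h,k:cv2.resize(im[y:y+h,x:x+w],None,fx=k,fy=k,interpolation=cv2.INTER_CUBIC)
a=f(s,210,130,80,60,5);b=f(s,235,235,80,110,2.7272)
d=f(c,260,205,100,75,4);e=f(c,150,135,60,100,3)
o=np.zeros((600,800,3),np.uint8)
o[:300,:400]=a;o[:300,400:400+b.shape[1]]=b[:300];o[300:,:400]=d;o[300:,400:580]=e
cv2.imwrite("pics/crop1.png",o)
```

```text
(no output)
```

View pics/crop1.png

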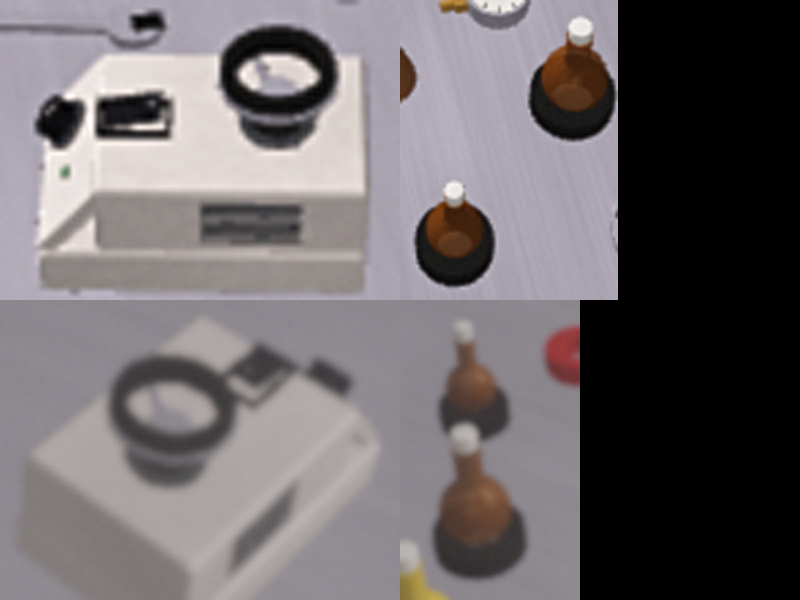

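Confirmed: A (right/front pair) is clearly larger in both views, with the wider ring, so it's the one to pick. B is the small flask. Next I triangulate.

Run:
```python
from h import *
def both(n,s,c,z):
    print(n,"side",ray("side",*s,z).round(4),"scene",ray("scene",*c,z).round(4))
both("stopper",(301,243.5),(171.3,178.5),.137)
both("cradle",(265.6,144),(303,231),.143)
both("rockerbezel",(236.8,153),(325.5,223.5),.098)
m=lambda x,y:(210+x/5,130+y/5)
for n,p,z in[("top fl edge front-near",m(95,192),.095),("top near back",m(363,192),.095),("top far back",m(360,57),.095),("top far front",m(106,57),.095),("bot near front",m(40,291),0),("bot near back",m(363,291),0)]: print(n,ray("side",*p,z).round(4))
```

```text
stopper side [ 0.6294 -0.178   0.137 ] scene [ 0.6276 -0.1761  0.137 ]
cradle side [0.623  0.1769 0.143 ] scene [0.6285 0.1877 0.143 ]
rockerbezel side [0.5401 0.2025 0.098 ] scene [0.5369 0.2093 0.098 ]
top fl edge front-near [0.5059 0.1478 0.095 ]
top near back [0.6606 0.1138 0.095 ]
top far back [0.6876 0.2246 0.095 ]
top far front [0.5332 0.2587 0.095 ]
bot near front [0.4693 0.1595 0.    ]
bot near back [0.6658 0.1164 0.    ]
```

Both views agree to within about 1 cm and match the given mixer layout (yaw about -12°). Next is a closer look with the wrist camera above the mixer, fingers shut.

```bash
cat >> h.py <<'E'
from scipy.spatial.transform import Rotation as R
def down(a):
    "tool pointing down, jaw axis x at world angle a (rad)"
    x=np.array([np.cos(a),np.sin(a),0]); z=np.array([0,0,-1.]); return R.from_matrix(np.c_[x,np.cross(z,x),z]).as_quat()
E
python3 - <<'E'
from h import *
print(R.from_quat(read_ee_rot()).as_matrix().round(2).tolist())
print("yellow",ray("side",512/1.5,343/1.5,.12).round(3))
yaw=-.216
for a in (yaw+np.pi/2,yaw-np.pi/2):
    j=inverse_kinematics([.57,.19,.3],down(a)); print(a,j)
    j2=inverse_kinematics([.63,-.177,.2],down(a)); print(j2)
a=min((yaw+np.pi/2,yaw-np.pi/2),key=lambda a:abs(np.array(inverse_kinematics([.57,.19,.3],down(a)))[5]))
reach([.53,.20,.32],down(a)); grab()
k=calibration("wrist"); snap("wrist","w1",s=1.5)
import pickle; pickle.dump(k,open("w1.pkl","wb"))
print(a,np.round(k["pose"],3).tolist(),k["fx"],read_time_s())
for p in ([.6225,.182,.143],[.537,.202,.107]): print(proj("wrist",p,k)*1.5)
E
```

```text
[[0.43, -0.0, -0.9], [0.9, -0.0, 0.43], [-0.0, -1.0, 0.0]]
yellow [ 0.748 -0.146  0.12 ]
1.3547963267948966 [ 0.58458107 -0.27350011  2.39865538  4.24025636  0.9372432   0.71174636]
[-0.46861876 -0.06951247  2.45340689  2.80015965  0.84271495  1.80299489]
-1.7867963267948965 [0.0858137  0.73996197 1.19375907 0.71993119 2.67388859 2.23494077]
None
1.3547963267948966 [[0.215, -0.248, 0.945, 0.363], [0.977, 0.055, -0.208, 0.236], [-0.0, 0.967, 0.254, 0.25], [0.0, 0.0, 0.0, 1.0]] 271.06015274433844 5.275
[388.22145764 -10.2562154 ]
[ 395.21059195 -257.73565309]
```

View pics/w1.png

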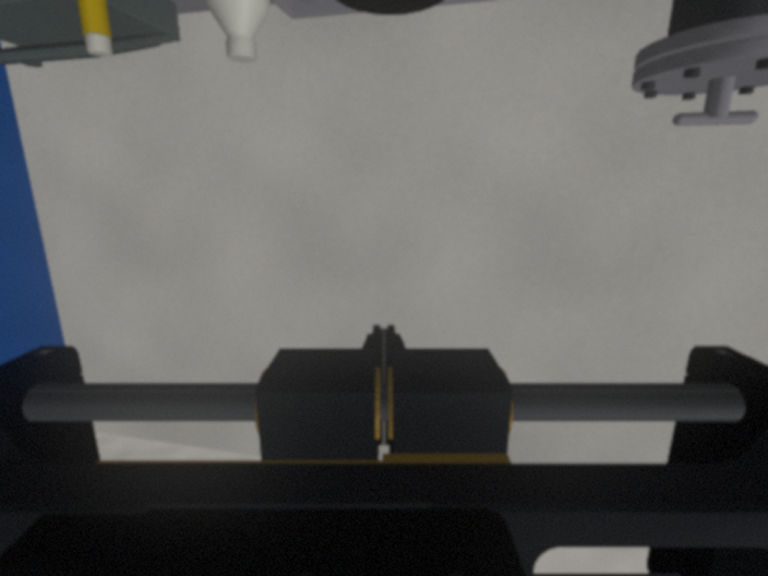

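The view is horizontal: the fingers lie along tool y, not z, so my `down` helper was wrong. No contact happened; I'll fix it and look again.

```bash
cat >> h.py <<'E'
def down(a):
    x=np.array([np.cos(a),np.sin(a),0]); y=np.array([0,0,-1.]); return R.from_matrix(np.c_[x,y,np.cross(x,y)]).as_quat()
E
python3 - <<'E'
from h import *
import pickle
yaw=-.216; a=yaw+np.pi/2
servo_line([.5,.2,.4],v=.3)
reach([.53,.20,.33],down(a))
k=calibration("wrist"); snap("wrist","w2",s=1.5)
pickle.dump(k,open("w2.pkl","wb"))
print(read_joints(),np.round(k["pose"],3).tolist(),read_time_s(),read_gripper_width(),read_wrist_force())
for p in ([.6225,.182,.143],[.537,.202,.107]): print(proj("wrist",p,k)*1.5)
for b in (a,a+np.pi,a-np.pi): print(inverse_kinematics([.63,-.177,.2],down(b)))
E
```

```text
Traceback (most recent call last):
bench.MotionError: the arm cannot follow that straight line within its joint ranges
```

Run:
```python
from h import *
a=-.216+np.pi/2
j=np.array(read_joints()); print(j.round(2),inverse_kinematics([.53,.2,.4],down(a)),inverse_kinematics([.53,.2,.4],down(a-np.pi)))
k=calibration("wrist")["pose"]; print(read_tool_pos())
for i in (1,2):
    q=j.copy(); q[i]-=.12; move_joints(q); print(i,read_tool_pos(),calibration("wrist")["pose"][:3,3]); 
print(read_time_s())
```

```text
[ 0.67 -0.38  2.44  4.35  0.98  0.6 ] [ 2.66075683e-01 -1.11459817e-01  1.58168058e+00 -4.44089210e-16
  1.67137189e+00 -1.08872064e+00] [ 2.66075683e-01 -1.11459817e-01  1.58168058e+00 -4.44089210e-16
  1.67137189e+00  2.05287201e+00]
[0.52999454 0.20000704 0.32002413]
1 [0.51780778 0.19037533 0.38549387] [0.35803633 0.23253849 0.30251497]
2 [0.55696061 0.221304   0.40569444] [0.39685864 0.26327318 0.32325816]
5.975
```

Run:
```python
from h import *
import pickle
a=-.216+np.pi/2
t=np.array(inverse_kinematics([.53,.2,.33],down(a)))
q=np.array(read_joints()); q[1]=-.8; q[2]=1.7; move_joints(q); print(read_tool_pos())
q[3:]=t[3:]; q[0]=t[0]; move_joints(q); print(read_tool_pos())
move_joints(t); print(read_tool_pos(),read_time_s())
k=calibration("wrist"); snap("wrist","w2",s=1.5)
pickle.dump(k,open("w2.pkl","wb"))
print(np.round(k["pose"],3).tolist(),read_gripper_width(),read_wrist_force())
for p in ([.6225,.182,.143],[.537,.202,.107]): print(proj("wrist",p,k)*1.5)
for b in (a,a+np.pi,a-np.pi,a-.7,a+.7): print(b,inverse_kinematics([.63,-.177,.2],down(b)))
```

```text
[0.30992592 0.02522748 1.05383339]
[0.33978388 0.14826289 0.65995052]
[0.53029553 0.20017363 0.33210653] 13.5417
[[0.215, 0.944, 0.252, 0.459], [0.977, -0.208, -0.054, 0.215], [0.001, 0.257, -0.966, 0.503], [0.0, 0.0, 0.0, 1.0]] 0.008748297937141415 [ 0.7018147   0.08137358 -0.45576342]
[385.58484984 363.28054057]
[386.64218408 266.09774687]
1.3547963267948966 [-3.55891572e-01  1.42455985e-01  1.65458770e+00 -4.44089210e-16
  1.34454897e+00 -1.71068790e+00]
4.4963889803846895 [-3.55891572e-01  1.42455985e-01  1.65458770e+00 -4.44089210e-16
  1.34454897e+00  1.43090475e+00]
-1.7867963267948965 [-3.55891572e-01  1.42455985e-01  1.65458770e+00 -4.44089210e-16
  1.34454897e+00  1.43090475e+00]
0.6547963267948966 [-3.55891572e-01  1.42455985e-01  1.65458770e+00 -4.44089210e-16
  1.34454897e+00 -1.01068790e+00]
2.0547963267948965 [-3.55891572e-01  1.42455985e-01  1.65458770e+00 -4.44089210e-16
  1.34454897e+00 -2.41068790e+00]
```

View pics/w2.png

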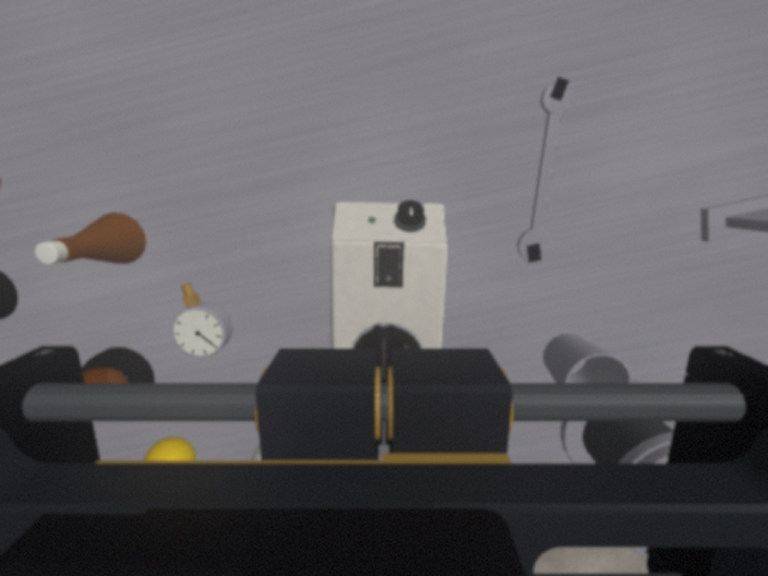

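The wrist view shows the mixer straight on: rocker bezel x 374–403, y 242–286 (centre 388.5,264), and the cradle ring's upper part centred at x≈387. Both are within a few mm of prediction. Pressing the rocker now.

Run:
```python
from h import *
import pickle
k=pickle.load(open("w2.pkl","rb")); yaw=-.216; a=yaw+np.pi/2; d=np.array([np.cos(yaw),np.sin(yaw)])
rc=ray("wrist",388.5/1.5,264/1.5,.102,k)[:2]; print("rocker",rc,"cradle by geometry",rc+.087*d)
for u,v in ((333,241),(447,243)): print(ray("wrist",u/1.5,v/1.5,.095,k).round(4))
p=rc+.016*d
servo_line([*p,.14],v=.2)
f0=np.array(read_wrist_force())
hit=servo_line([*p,.0995],v=.02,stop_force=12)
print(hit,read_tool_pos(),np.array(read_wrist_force())-f0,read_time_s())
```

```text
rocker [0.53629466 0.20410713] cradle by geometry [0.621273   0.18546092]
[0.5027 0.1545 0.095 ]
[0.5293 0.2659 0.095 ]
True [0.55427139 0.20035864 0.10603206] [-1.36774021 -0.43174069  3.3431883 ] 16.3417
```

Run:
```python
from h import *
p=np.array(read_tool_pos())
print(servo_line([p[0],p[1],.1025],v=.015,stop_force=15),read_tool_pos(),read_wrist_force(),read_time_s())
servo_line([p[0],p[1],.2],v=.25)
s=grab_frame("side"); snap("scene","sc2")
f=lambda im,x,y,w,h,k:cv2.resize(im[y:y+h,x:x+w],None,fx=k,fy=k,interpolation=cv2.INTER_CUBIC)
cv2.imwrite("pics/raw_side2.png",s[:,:,::-1])
old=cv2.imread("pics/raw_side0.png")
cv2.imwrite("pics/rk.png",np.hstack([f(old,225,140,40,30,9),f(s[:,:,::-1],225,140,40,30,9)]))
```

```text
True [0.55433987 0.20036951 0.10591638] [-2.13356862 -1.12230114  5.18984266] 16.5583
```

View pics/rk.png

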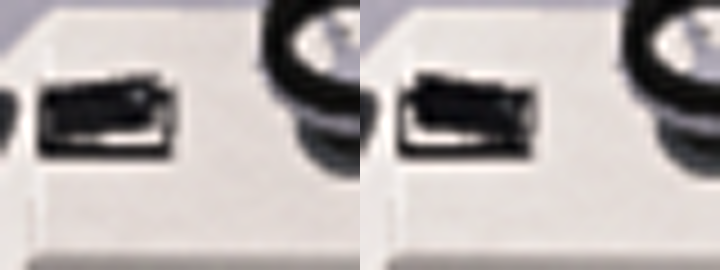

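Left is before and right is after: the paddle's tilt is now mirrored, with the cradle end (crop ~(525,100)) down at a hard stop. The switch is on. Next I hover over the large flask and check with the wrist camera.

Run:
```python
from h import *
import pickle
a=-.216+np.pi/2
servo_line([.554,.2,.3],v=.3)
reach([.6285,-.177,.25],down(a)); ungrasp()
k=calibration("wrist"); snap("wrist","w3",s=1.5); pickle.dump(k,open("w3.pkl","wb"))
print(read_tool_pos(),read_time_s(),proj("wrist",[.6285,-.177,.137],k)*1.5)
```

```text
[ 0.62849558 -0.17701049  0.24999493] 20.7 [383.90491928 288.66949322]
```

View pics/w3.png

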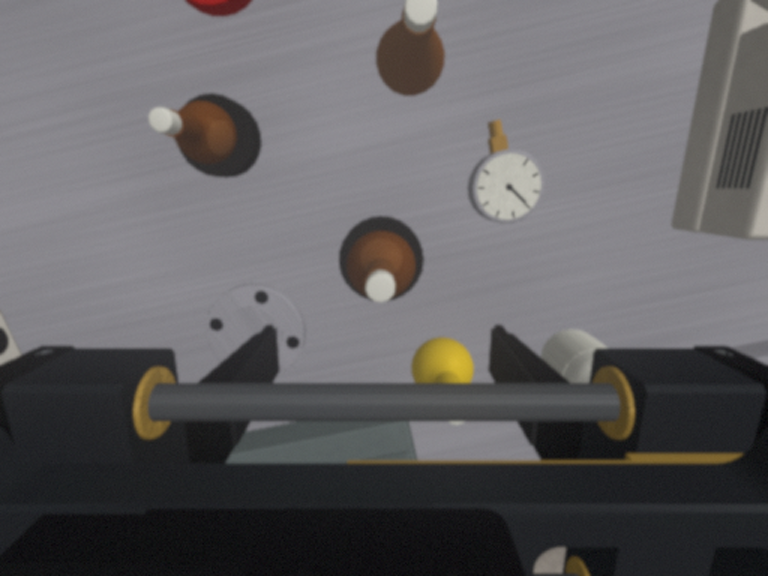

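The large flask's stopper is at (380.5,284), about 2 mm from prediction, with nothing near the jaws. I'll grip, lift and carry it over the cradle.

Run:
```python
from h import *
import pickle
a=-.216+np.pi/2
k=pickle.load(open("w3.pkl","rb")); s=ray("wrist",380.5/1.5,284.5/1.5,.137,k); print(s)
servo_line([s[0],s[1],.088],v=.12); f0=np.array(read_wrist_force())
grab(); print("w",read_gripper_width()*95,read_wrist_force()-f0)
servo_line([s[0],s[1],.27],v=.15); sleep(.3); print("lift",read_gripper_width()*95,read_wrist_force()-f0)
reach([.6225,.184,.27],down(a)); servo_line([.6225,.184,.24],v=.1); sleep(.3)
print(read_tool_pos(),read_time_s(),read_wrist_force()-f0)
for c in("side","scene"): snap(c,c+"3")
A,B=cv2.imread("pics/raw_side3.png"),cv2.imread("pics/raw_scene3.png")
f=lambda im,x,y,w,h,k:cv2.resize(im[y:y+h,x:x+w],None,fx=k,fy=k,interpolation=cv2.INTER_CUBIC)
cv2.imwrite("pics/pl.png",np.hstack([f(A,215,80,90,110,4.4),f(B,255,145,90,110,4.4)]))
```

```text
[ 0.62495634 -0.17872609  0.137     ]
w 23.439992270386195 [-0.456366   -1.47639221 -0.21039284]
lift 23.55179870733021 [ 0.12829402 -0.24792092 -1.56133543]
[0.62281994 0.18410968 0.24082936] 27.0917 [-0.83692578 -1.19532153 -1.97925078]
```

View pics/pl.png

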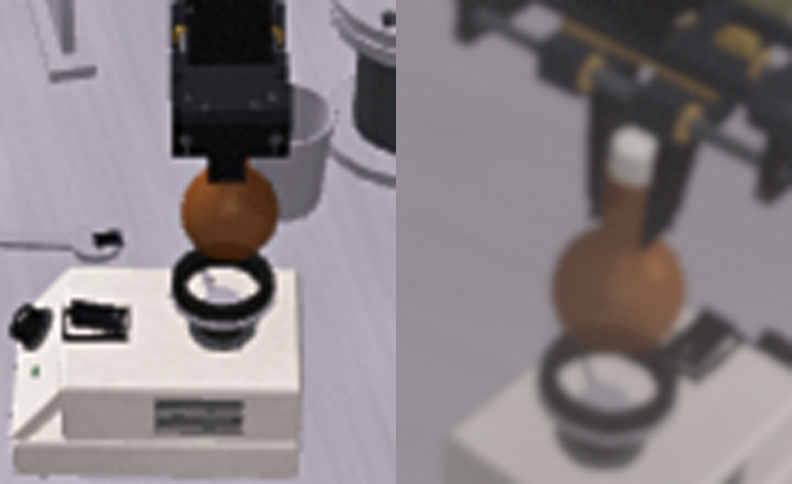

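The flask is gripped upright above the cradle: bulb centre at side-crop (229.5,211), ring at x 172–277, top y 248. In the scene crop the ring is at x 142–282 and the bulb at x 156–288. I'll fit the ring position, taking the calibration bias from the known bulb.

Run:
```python
from h import *
from scipy.optimize import least_squares
T=read_tool_pos(); bc=T+np.array([0,0,-.039]); off={"side":(215,80),"scene":(255,145)}
K={c:calibration(c) for c in off}
th=np.linspace(0,2*np.pi,200)
def ext(c,P): 
    q=np.array([(proj(c,p,K[c])-off[c])*4.4 for p in P]); return q[:,0].min(),q[:,0].max(),q[:,1].min(),q[:,1].max()
for c in off: print(c,"bulb expected",(proj(c,bc,K[c])-off[c])*4.4)
def ring(x,y,z=.143): return np.c_[x+.035*np.cos(th),y+.035*np.sin(th),th*0+z]
e=ext("side",ring(.6225,.184)); g=ext("scene",ring(.6225,.184)); print("ring pred",np.round(e,1),np.round(g,1))
def res(p,b=0):
    e=ext("side",ring(*p)); g=ext("scene",ring(*p)); return [e[0]-172,e[1]-277,e[2]-248,g[0]-142,g[1]-282]
r=least_squares(res,[.62,.184],diff_step=1e-3); print(r.x,r.fun)
```

```text
side bulb expected [221.32883512 209.75246639]
scene bulb expected [221.496374   282.01951318]
ring pred [167.5 271.6 238.7 311.6] [138.6 280.5 318.5 420.7]
[0.62418345 0.18437739] [ -2.19745246  -3.14466916 -10.05915743  -4.22327175  -2.17573991]
```

Bulb and ring pixels disagree by a few mm, probably because the neck sits slightly off the pad centre. I'll refine both with colour masks: the bulb in the current frames and the ring in the earlier unoccluded ones.

Run:
```python
from h import *
from scipy.optimize import least_squares
K={c:calibration(c) for c in("side","scene")}
T=read_tool_pos(); th=np.linspace(0,2*np.pi,120)
def rowext(m): ys,xs=np.nonzero(m); return xs.min(),xs.max()+0.,ys.min(),ys.max()+0.
def comp(m,seed):
    n,l,st,_=cv2.connectedComponentsWithStats(m.astype(np.uint8)); return l==l[seed[1],seed[0]]
O={}
for c,bs,src,rs in(("side",(267,128),"raw_side2.png",(247,147)),("scene",(306,210),"raw_scene0.png",(289,231))):
    im=cv2.imread(f"pics/raw_{c}3.png").astype(int); b=comp((im[:,:,2]-im[:,:,0]>25),bs)
    ring=cv2.imread("pics/"+src).astype(int).max(2); r=None
    thr=70 if c=="side" else 95
    m=ring<thr; m[:,:230]=0
    cx,cy={"side":(265,144),"scene":(303,231)}[c]
    ys,xs=np.nonzero(m[cy-20:cy+20,cx-22:cx+22]); 
    O[c]=(rowext(b),)
    # outer edge of ring: per-ray radial scan for last dark pixel over the upper half
    print(c,"bulb ext",rowext(b))
    P=[]
    for t in np.linspace(np.pi,2*np.pi,25):
        for rr in np.arange(22,5,-.25):
            x,y=cx+rr*np.cos(t),cy+rr*np.sin(t)
            if cv2.remap(ring.astype(np.float32),np.float32([[x]]),np.float32([[y]]),cv2.INTER_LINEAR)[0,0]<thr+30: P.append((x,y));break
    O[c]=(O[c][0],np.array(P))
def ringres(p,c):
    q=np.array([proj(c,[p[0]+.035*np.cos(t),p[1]+.035*np.sin(t),.143],K[c]) for t in th])
    return [np.linalg.norm(q-o,axis=1).min()*np.sign(1) if False else cv2.pointPolygonTest(q.astype(np.float32),tuple(map(float,o)),True) for o in O[c][1]]
for c in O:
    r=least_squares(ringres,[.6225,.184],args=(c,),diff_step=2e-3,loss="soft_l1"); print(c,"ring xy",r.x.round(4),"rms",np.std(r.fun).round(2),np.round(r.fun,1))
# bulb: sphere centre from left/right extents; z known
def sph(c,p):
    P=np.array(K[c]["pose"]); v=p-P[:3,3]; d=np.linalg.norm(v); q=P[:3,:3].T@v
    u=np.cross(q,[0,1,0]);u/=np.linalg.norm(u); w=np.cross(u,q);w/=np.linalg.norm(w)
    s=.032/d; s2=[q*(1-s*s)+.032*np.sqrt(1-s*s)*(np.cos(t)*u+np.sin(t)*w) for t in th]
    e=np.array([[K[c]["fx"]*a[0]/a[2]+K[c]["cx"],K[c]["fy"]*a[1]/a[2]+K[c]["cy"]] for a in s2]); return e[:,0].min(),e[:,0].max(),e[:,1].min(),e[:,1].max()
for c in O: print(c,"bulb expected ext",np.round(sph(c,T-[0,0,.039]),1))
def bres(p):
    r=[]
    for c in O:
        e=sph(c,np.array([*p])); o=O[c][0]; r+=[e[0]-o[0],e[1]-o[1]-1+0,e[3]-o[3]-1+0]
    return r
r=least_squares(bres,T-[0,0,.039],diff_step=1e-3); print("bulb fit",r.x,"vs",T-[0,0,.039],np.round(r.fun,1))
```

```text
side bulb ext (np.int64(256), np.float64(277.0), np.int64(116), np.float64(138.0))
scene bulb ext (np.int64(291), np.float64(320.0), np.int64(186), np.float64(223.0))
side ring xy [0.6224 0.1809] rms 2.36 [  0.4   0.6   0.5   0.2   0.4   0.2   0.1 -11.8   0.1   0.1  -0.   -0.2
  -0.2  -0.2  -0.1   0.1  -0.1  -0.1   0.    0.2   0.1   0.3   0.3   0.5
   0.4]
scene ring xy [0.6235 0.1862] rms 2.16 [-0.9 -0.4 -0.6 -0.6 -0.3 -0.4 -0.6 -0.4 -0.4 -0.6  0.1  0.3  0.4  0.4
  0.4  0.6  0.5  0.6  0.7  0.5 -6.8 -6.3 -5.9 -1.1 -3.7]
side bulb expected ext [254.1 276.5 116.4 138.9]
scene bulb expected ext [289.9 320.9 193.7 224.5]
bulb fit [0.62560832 0.1851171  0.20407395] vs [0.62270515 0.18412204 0.20151677] [-0.9 -0.6 -1.1 -1.2  0.   0.7]
```

Ring is at ≈(0.623, 0.1835) and the bulb is ~3 mm in +x of the TCP, so I target TCP (0.620, 0.1825) and lower gently.

Run:
```python
from h import *
servo_line([.620,.1825,.215],v=.08); sleep(.3); f0=np.array(read_wrist_force())
h=servo_line([.620,.1825,.194],v=.015,stop_force=4); sleep(.2)
print(h,read_tool_pos(),read_wrist_force()-f0,read_wrist_torque(),read_gripper_width()*95,read_time_s())
for c in("side","scene"): snap(c,c+"4")
A,B=cv2.imread("pics/raw_side4.png"),cv2.imread("pics/raw_scene4.png")
f=lambda im,x,y,w,h,k:cv2.resize(im[y:y+h,x:x+w],None,fx=k,fy=k,interpolation=cv2.INTER_CUBIC)
cv2.imwrite("pics/pl2.png",np.hstack([f(A,225,90,70,95,5.6),f(B,265,155,70,95,5.6)]))
```

```text
True [0.61963024 0.18315157 0.20162385] [0.17155692 1.7452398  5.14231171] [ 0.42186664 -0.15466727 -0.01575125] 23.724939529717105 29.0417
```

View pics/pl2.png

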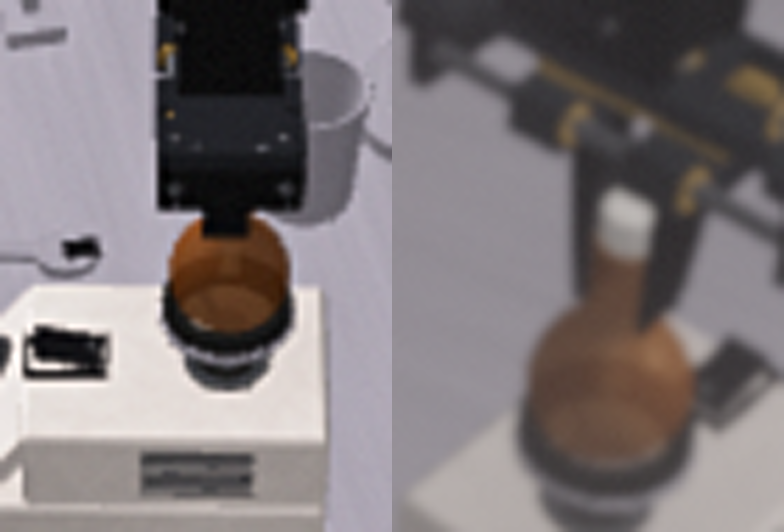

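The flask is seated: bulb resting evenly in the ring (side crop ~(228,310)), contact at TCP z 0.2016 as predicted, with little side force. Pressing about 1 cm now.

Run:
```python
from h import *
h=servo_line([.620,.1835,.192],v=.015,stop_force=14); sleep(.5)
print(h,read_tool_pos(),read_wrist_force(),read_gripper_width()*95,read_time_s())
sleep(.5);print(read_tool_pos(),read_wrist_force())
for c in("side","scene"): snap(c,c+"5")
A,B=cv2.imread("pics/raw_side5.png"),cv2.imread("pics/raw_scene5.png")
f=lambda im,x,y,w,h,k:cv2.resize(im[y:y+h,x:x+w],None,fx=k,fy=k,interpolation=cv2.INTER_CUBIC)
cv2.imwrite("pics/pl3.png",np.hstack([f(A,225,90,70,95,5.6),f(B,265,155,70,95,5.6)]))
```

```text
False [0.61999743 0.18352651 0.19330556] [-1.80152143  1.98675982  8.29297347] 23.901792968376704 30.3833
[0.62000417 0.18350439 0.19329413] [-1.39753708  1.76658239  7.91944822]
```

View pics/pl3.png

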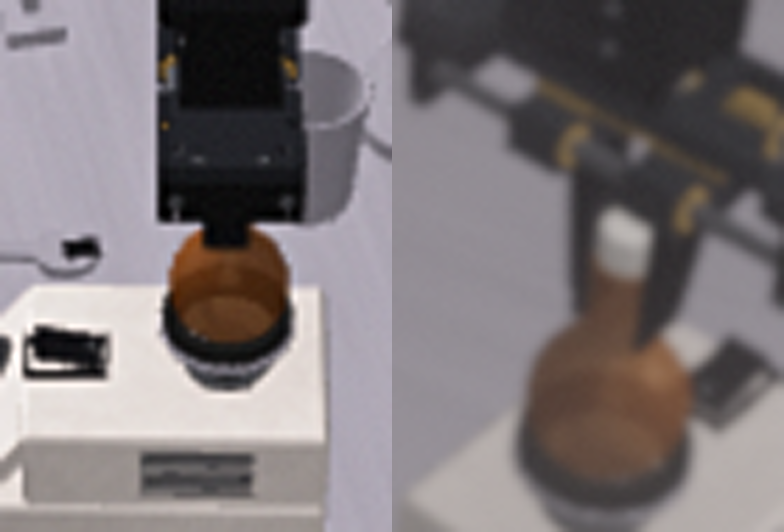

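The flask stayed upright and moved down with the cradle. The spring force (about 9.6 N with the flask's weight) implies about 8 mm, so I press ~1.8 mm more.

Run:
```python
from h import *
servo_line([.620,.1835,.190],v=.015,stop_force=8); sleep(.6)
print(read_tool_pos(),read_wrist_force(),read_gripper_width()*95,read_time_s())
```

```text
[0.6200519  0.18360239 0.1916965 ] [-2.63913917  1.09163162  9.62246131] 23.52454816422032 31.8667
```

```bash
python3 -c "
from bench import *
print(hand_in(),read_time_s())"
```

```text
the job is handed in; nothing more can be done
the job is handed in; nothing more can be done
```

The mixer is switched on, and the larger amber flask is seated in the cradle and held pressed down about 10 mm by the neck. I handed the job in at about 32 s of the 64 s allowed.

- **Rocker:** I pressed its cradle end down before touching the flask. It met a hard stop at 0.106 m, and before/after pictures show the paddle's tilt mirrored.
- **Flask:** It first touched the cradle at the height I predicted (0.2016 m). The pictures, last taken at about 8 mm of press, show it upright in the ring.
- **Press:** The final upward wrist force was 9.6 N. Adding the flask's weight gives about 11 N on the spring, or about 10 mm, and the tool travel of 9.9 mm agrees. The grip width was 23.5 mm on the 24 mm neck.

**What went wrong or disagreed:**
- I misread the tool axes at first, so one move pointed the gripper sideways in free air. It touched nothing and cost about 8 s.
- The flask's neck sits about 3 mm off the centre of the pads; I corrected for that when placing it.
- About 2–3 N of side force remained at the end.
- I could not see directly whether the mixer motor was running, and I took no picture after the last 1.6 mm of press.

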